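# Calibrate the tube warmer: stand the probe in its well and hold the recessed button

## Robot

A 6-joint arm with a two-finger parallel gripper is mounted at the origin on the work surface. World frame = base frame: x ahead of the robot, y to its left, z up, the work surface at z = 0. Lengths are in mm, angles in rad, forces in N, time in s.
With the tool pointing down it reaches from about 325 to 1000 mm from the base axis. Payload 5.1 kg.
Tool frame: the origin (TCP) lies on the centre line of the jaws, within the pads' length; the fingertips stand 17 mm ahead of it and the grasp point (between the pads) lies 2 mm behind it; z points along the fingers, y is the line along which they close (so a half turn about z gives the same grasp; the last joint's range is limited). The gripper opens to 85 mm and grips with 20 to 120 N. Pads are 22 mm wide; open, the fingers measure 114 mm over their backs; the gripper's body (76 mm by 85 mm) begins 54 mm behind the grasp point. The pads swing forward as they close: fully open they stand 13 mm farther back than shut.
Start: joints at [-1.319, 0.124, 1.65, -0, 1.367, -0.083], TCP at [213.545, -613.908, 248.322] pointing down, gripper open.
Joint ranges: [-2.61, 2.61], [-1.02, 2.33], [0.03, 2.71], [-1.35, 4.49], [0.32, 2.68], [-2.91, 2.91]. Speed limits (rad/s): [2.57, 2.57, 3.14, 3.14, 3.14, 3.14].

## Interface

Orientations are given as a unit quaternion [x, y, z, w].
In Python, from station import env gives the robot as it stands. The module is installed in compiled form; this text tells all that it offers.
- The arm moves only by the shell command python3 -m handwheel 'ROWS' [FORCE]. ROWS is a JSON object whose one key "increments" holds one flat list of numbers, 7 for each row, row after row: the shift along the tool's x, y, z in cm, then the turn, a rotation vector about the tool's x, y, z in rad, then the opening, from 0 (shut) to 1 (fully open). A call has 1 to 8 rows; each row is the pose to reach, as a shift and turn from the pose commanded when the call began, along the tool's axes at that moment; what a row does not reach only later rows make up. A row lasts 1/12 s, in which the tool goes at most 41.7 mm and 7.16 degrees, less where a joint would pass 70% of its speed; a pose out of reach is approached as far as the arm can. A call with a gripper value outside its range is refused whole. The fingers move at their own pace and stop on an object; FORCE is the grip in N (left out, the last holds). Time passes only in rows, so rows that repeat a pose let the fingers close. It gives the time, the measured TCP pose, the force, the opening and the grip force at its end, in the units of the state.
- env.observe(): the state, without advancing time (a new reading comes with each control period).
- env.snapshot(name): name is "side" or "top"; returns the picture (384x512x3 uint8, red, green, blue); there is no depth.
- env.camera_model(name): a dict with "fx", "fy", "cx", "cy" (pixels), "R" (3x3) and "t" (3): a world point X has camera coordinates R X + t. Camera axes: x right, y down, z forward; pixel columns grow to the right and rows downward; lengths in mm; the calibration is good to about 2 mm. A picture is of the moment at which its call begins. camera_model takes no time and is no camera call.
- env.close_job(): hands the job in; it is judged then, once.
The state is a dict: "clock": time; "joints": joint angles; "dq": joint speeds; "joint_torque": joint torques, N m; "position": TCP position; "orientation": TCP orientation; "wrist_force": force on the tool from outside, world axes, zero at the start; "ft_torque": the same for the moment, N m; "finger_gap": finger opening in mm; "grip_force": force on a finger pad.
Only numpy, scipy, OpenCV 4.12 (cv2) and the standard library are available. Lean on these libraries where they do the work, as an engineer would, in place of code of your own. Each camera call takes 0.05 s, during which the arm holds its last target. There are 200 camera calls.

## Task

Calibrate the tube warmer: take the temperature logger (the thick steel cylinder with a thin stem) out of the instrument stand and lower it, without dropping it, stem down and fully home into the narrow thermometer well of the warmer's aluminium block, and let go of it. Then take the reset stylus (plain straight black handle) out of the stand, reach its steel tip through the small round aperture in the warmer's white deck and push the recessed calibration button fully down; finish while holding it down, stylus still gripped and pushing. Do not press the button before the logger is in the well, and leave the tubes, the other two instruments, the dish and the bottle where they are.

Things in the scene. Friction and masses are not known exactly. Their poses are not given: they have to be found in the camera images.
- logger: wireless temperature logger: steel body 24 mm diameter, 76 mm tall (top 14 mm a black cap as wide), below it a steel stem 8 mm diameter, 44 mm long, tip bevelled. About 85 g. Origin at the shoulder: centre of the body's flat underside where the stem begins; z towards the cap. Starts upright in one of the stand's bores, shoulder resting on the stand's top
- stylus: reset stylus: plain straight black handle 14 mm diameter, 80 mm long with a flat end and fine grip rings, below it a flange 20 mm diameter, 4 mm thick, then a steel shaft 6 mm diameter, 60 mm long, tip bevelled. About 40 g. Origin at the flange's underside; z towards the handle's end. Starts upright in one of the stand's bores, flange on the stand's top
- stylus_tip (a point): the end of the stylus's shaft, 60 mm below its origin
- warmer: dry-block tube warmer, fixed: white case 280 mm deep (x), 200 mm wide (y), flat deck 85 mm high, sloped control panel at its front (-x). In its rear part an aluminium block 110 x 160 mm, top 95 mm above the bench. Origin: centre of the underside. Wells at (x, y) mm: narrow one (40, 50); 18.5 mm wide ones (40, -50), (40, 0) empty, (100, -50), (100, 0), (100, 50) with tubes
- probe_well (a point): centre of the mouth of the narrow thermometer well, at the block's top face; bore 11 mm diameter, 48 mm deep, upright. With the logger fully home its shoulder rests on the block's top, so its origin coincides with this point
- aperture (a point): centre of the round aperture in the white deck, at the deck's surface, 85 mm above the bench; 12 mm diameter, upright bore with a thin grey printed ring around it; on the flat strip between control panel and block, at (-40, -55) mm from the warmer's origin
- cal_button (a joint): travel of the recessed calibration button in m: 0 up, 0.005 fully down; springs back when let go. It starts to move at about 2 N and is fully down at about 5.5 N, then meets a hard stop
- cal_button_top (a point): centre of the flat top of the calibration button, a grey plunger 10 mm diameter inside the aperture, 14 mm below the deck when up and 19 mm below when fully down
- stand: aluminium instrument stand, a block 200 x 56 mm (x, y) and 66 mm high, fixed; four upright bores 12 mm diameter, 64 mm deep in a row along its x axis at x = -75, -25, 25 and 75 mm. Origin at the centre of its underside. Which instrument stands in which bore changes
- denuder: denuding pipettor in the stand: white plastic body up to 14 mm diameter with a thin plunger rod and a thumb disc on top, 79 mm tall above the stand; a bystander; origin at the underside of its flange
- hex_driver: T-handle hex driver in the stand: thin steel shaft with a black cross-bar 52 mm long and 11 mm thick on top, set across the row, 72 mm tall above the stand; a bystander; origin at the underside of its flange
- tube0: capped clear culture tube, 16 mm across, 100 mm tall (cap 18 mm across), standing in a wide well of the block with its top about 52 mm above the block; a bystander, leave it where it stands; origin at the centre of its foot
- tube1: capped clear culture tube, 16 mm across, 100 mm tall (cap 18 mm across), standing in a wide well of the block with its top about 52 mm above the block; a bystander, leave it where it stands; origin at the centre of its foot
- tube2: capped clear culture tube, 16 mm across, 100 mm tall (cap 18 mm across), standing in a wide well of the block with its top about 52 mm above the block; a bystander, leave it where it stands; origin at the centre of its foot
- dish: clear lidded culture dish, 62 mm diameter, 12 mm high, lying on the bench at the side; a bystander; origin at the centre of its underside
- medium: medium bottle, 60 mm diameter, 140 mm tall, standing on the bench at the side; a bystander; origin at the centre of its underside

How it is judged:
By the outcome, as a careful person would: the job done as asked, in the order asked, and still so for the second after the job is handed in, while the arm keeps its last pose, push and grip.
It also fails if it takes over 67 s, if anything falls off the work surface, if the arm or the gripper's body presses on something with over 40 N, if the wrist force passes 120 N, or if a joint passes its speed limit or range.

## Working session

There is one attempt and no reset: what is moved stays moved. The work goes in short steps, Python scripts to look and compute and a shell command to move; the robot and the scene stay as the last step left them, time stands still between calls to the robot, and variables do not carry over. Pictures are saved under pics/ and viewed, at most 10 in all, crops included, and the job is handed in when it is done.

```bash
mkdir -p pics; python3 - <<'E'
from station import env
import cv2
for n in("side","top"):
    im=env.snapshot(n); cv2.imwrite(f"pics/{n}0.png",cv2.resize(im[:,:,::-1],(768,576),interpolation=cv2.INTER_CUBIC)); cv2.imwrite(f"{n}0_raw.png",im[:,:,::-1])
    m=env.camera_model(n); print(n,m)
s=env.observe(); print(s)
E
```

```text
side {'fx': 369.44254762192924, 'fy': 369.44254762192924, 'cx': 248.37646109780763, 'cy': 191.1793107293718, 'R': array([[-0.8526917 , -0.52197795, -0.02135137],
       [-0.31662702,  0.54887942, -0.77361406],
       [ 0.4155288 , -0.65289387, -0.63329725]]), 't': array([485.85511504, 250.32369921, 982.17049965])}
top {'fx': 419.69488312718704, 'fy': 419.69488312718704, 'cx': 254.95464382417194, 'cy': 190.0742645839583, 'R': array([[-0.00820659, -0.99993863, -0.00744207],
       [-0.99053702,  0.00914862, -0.13694054],
       [ 0.13700022,  0.00624783, -0.99055131]]), 't': array([  -2.58439698,  553.27025303, 1448.5469093 ])}
{'clock': 0.1, 'joints': array([-1.31860798e+00,  1.24448968e-01,  1.65156302e+00, -1.15617189e-05,
        1.36750241e+00, -8.25787636e-02]), 'dq': array([ 0.0006368 , -0.00028519, -0.00547041,  0.00136108, -0.00178797,
        0.00080734]), 'joint_torque': array([ 4.79107348e-04, -4.24930716e+01, -3.66652966e+01, -1.12576613e-04,
        3.94700328e-03, -4.47350104e-06]), 'position': array([ 213.40690343, -613.40666366,  247.15491464]), 'orientation': array([ 9.86023398e-01,  1.66604126e-01, -8.70293161e-05, -9.56940027e-04]), 'wrist_force': array([0.57754553, 0.77801701, 0.26835556]), 'ft_torque': array([ 0.03044   ,  0.04305459, -0.0661938 ]), 'grip_force': 0.0, 'finger_gap': 85.39624329308667}
```

View pics/side0.png

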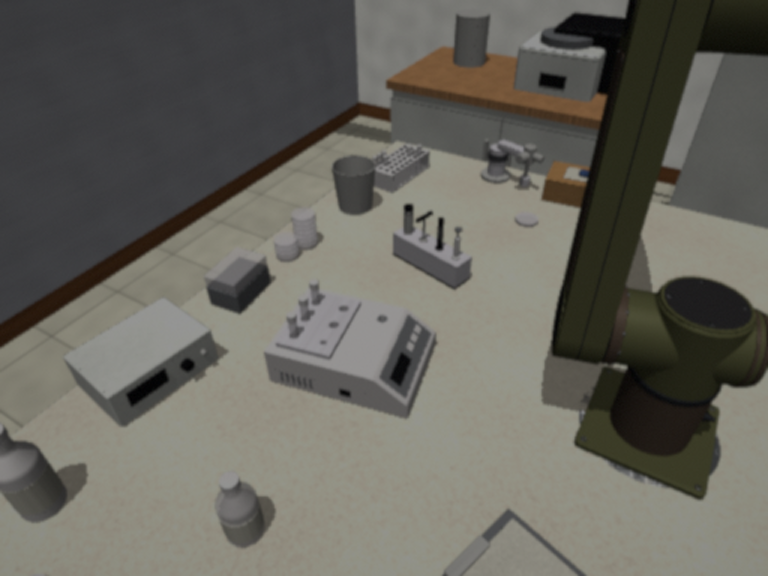

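View pics/top0.png

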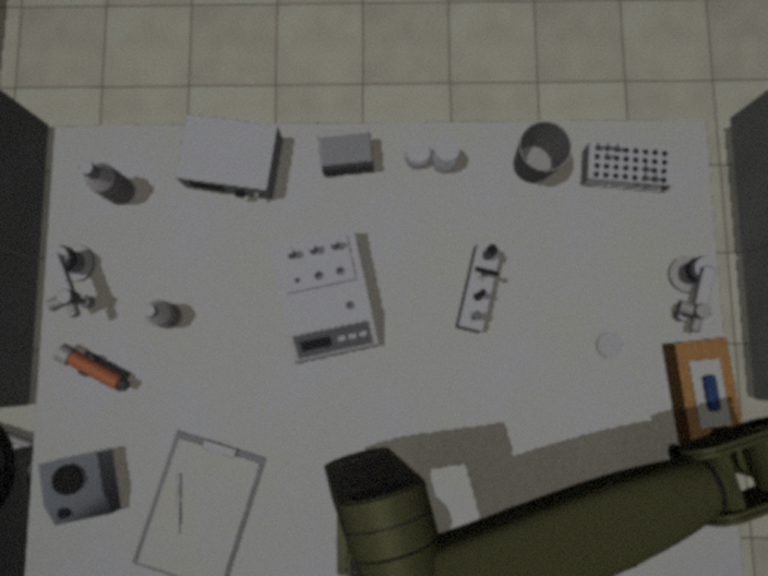

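The top view shows the stand around (480,285) with, from +x to -x, logger (490,250), hex driver (487,271), stylus (480,295) and denuder (477,315). The warmer is at (325,295), with the narrow well at (297,280) and the aperture at (350,305). Next I'll zoom in with crops from both cameras.

```bash
python3 - <<'E'
import cv2,numpy as np
def crop(n,x,y,w,h): 
    im=cv2.imread(f"{n}0_raw.png")[y:y+h,x:x+w]
    im=cv2.convertScaleAbs(cv2.resize(im,(400,300),interpolation=cv2.INTER_CUBIC),alpha=1.4)
    return im
# 4 tiles, scales: top warmer (180,150,80x..)...
t=[crop("top",182,150,80,60+0) ,crop("top",295,155,80,60),crop("side",175,180,120,90),crop("side",250,130,80,60)]
cv2.imwrite("pics/crops.png",np.vstack([np.hstack(t[:2]),np.hstack(t[2:])]))
E
```

```text
(no output)
```

View pics/crops.png

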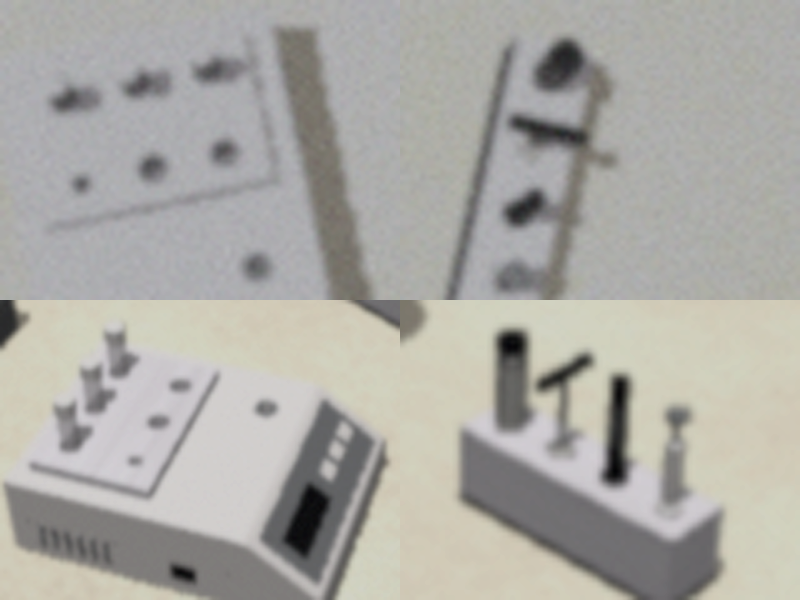

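Crop readings, in tile pixels:
- **Top, warmer:** narrow well (81,184), wide wells (152,168) and (224,152), aperture (257,266).
- **Side, warmer:** narrow (135,161), wide (158,122) and (180,86), aperture (265,108).
- **Side, stand:** logger cap top (112,37), stylus end (221,80), stylus flange (215,178).

Now fitting poses to these.

```bash
cat > h.py <<'E'
import numpy as np
from station import env
from scipy.spatial.transform import Rotation as Ro
M={n:env.camera_model(n) for n in("side","top")}
def proj(n,X):
    m=M[n];c=m["R"]@np.asarray(X)+m["t"]
    return np.array([m["fx"]*c[0]/c[2]+m["cx"],m["fy"]*c[1]/c[2]+m["cy"]])
def loc(p,l):
    c,s=np.cos(p[2]),np.sin(p[2]);return [p[0]+c*l[0]-s*l[1],p[1]+s*l[0]+c*l[1],l[2]]
def fit(obs,p0):
    from scipy.optimize import least_squares
    f=lambda p:np.concatenate([proj(n,loc(p,l))-px for n,l,px in obs])
    r=least_squares(f,p0,x_scale=[10,10,.1],loss="soft_l1");return r.x,r.fun.reshape(-1,2)
E
python3 - <<'E'
from h import *
T=lambda u,v,x,y,s:np.array([(u+.5)/s-.5+x,(v+.5)/s-.5+y])
tw=lambda u,v:T(u,v,182,150,5); ts=lambda u,v:T(u-400,v,295,155,5)
sw=lambda u,v:T(u,v-300,175,180,10/3); ss=lambda u,v:T(u-400,v-300,250,130,5)
W=[("top",(40,50,95),tw(81,184)),("top",(40,0,95),tw(152,168)),("top",(40,-50,95),tw(224,152)),("top",(-40,-55,85),tw(257,266)),
("side",(40,50,95),sw(135,461)),("side",(40,0,95),sw(158,422)),("side",(40,-50,95),sw(180,386)),("side",(-40,-55,85),sw(265,408))]
S=[("side",(75,0,142),ss(512,338)),("side",(75,0,66),ss(512,427)),("side",(-25,0,150),ss(621,380)),("side",(-25,0,68),ss(615,479)),("side",(-75,0,66),ss(672,510)),
("top",(75,0,142),ts(567,53)),("top",(-25,0,150),ts(538,198)),("top",(-25,0,68),ts(513,213))]
np.set_printoptions(precision=2,suppress=True)
for o,p0 in((W,[500,100,.1]),(S,[500,-200,-.1])):
    p,r=fit(o,p0);print(p);print(r.T)
    for c in("top","side"):
        q,_=fit([a for a in o if a[0]==c],p);print(c,q)
    if o is W:
        print("well",loc(p,(40,50,95)),"ap",loc(p,(-40,-55,85)))
    else: print("log",loc(p,(75,0,66)),"sty",loc(p,(-25,0,66)))
s=env.observe();print(Ro.from_quat(s["orientation"]).as_matrix())
E
```

```text
[531.88 130.51   0.21]
[[-0.2  -0.07 -0.17 -0.18  0.28  0.19 -0.04  0.4 ]
 [-0.16 -0.16 -0.16 -0.27 -0.08 -0.06 -0.17  0.19]]
top [531.24 130.     0.21]
side [532.33 130.89   0.21]
well [np.float64(560.3666394515884), np.float64(187.85293128351083), 95] ap [np.float64(504.4566804820122), np.float64(68.27418531241318), 85]
[ 546.72 -231.25   -0.25]
[[ 0.28 -0.12  0.23  0.11 -0.23 -0.37 -0.74  0.72]
 [-0.25 -0.17 -0.1  -0.1  -0.    0.13 -0.1  -0.08]]
top [ 546.66 -231.73   -0.26]
side [ 546.54 -230.48   -0.24]
log [np.float64(619.4363066224892), np.float64(-249.63502722102365), 66] sty [np.float64(522.4875123432206), np.float64(-225.1211273314495), 66]
[[ 0.94  0.33 -0.  ]
 [ 0.33 -0.94  0.  ]
 [ 0.   -0.   -1.  ]]
```

```bash
cat >> h.py <<'E'
def go(p,yaw=None):
    "print shift (cm) and turn about tool axes from the measured pose to TCP p, tool straight down, tool x at yaw"
    s=env.observe();R=Ro.from_quat(s["orientation"])
    if yaw is None:
        m=R.as_matrix();yaw=np.arctan2(m[1,0],m[0,0])
    G=Ro.from_euler("z",yaw)*Ro.from_euler("x",np.pi)
    np.set_printoptions(precision=4,suppress=True)
    print("shift cm",R.inv().apply(np.array(p)-s["position"])/10,"turn",(R.inv()*G).as_rotvec(),"pos",s["position"],"yaw",yaw,"F",s["wrist_force"],"gap",s["finger_gap"],"t",s["clock"])
E
python3 -c "
from h import *
go([619.4,-249.6,250],-.25)"
```

```text
shift cm [ 50.2984 -21.0226  -0.2368] turn [-0.0019  0.0004  0.5848] pos [ 213.4069 -613.4067  247.1549] yaw -0.25 F [0.5775 0.778  0.2684] gap 85.39624329308667 t 0.1
```

```bash
python3 -m handwheel '{"increments":[50.3,-21,-0.2,0,0,0.585,1,50.3,-21,-0.2,0,0,0.585,1,50.3,-21,-0.2,0,0,0.585,1,50.3,-21,-0.2,0,0,0.585,1,50.3,-21,-0.2,0,0,0.585,1,50.3,-21,-0.2,0,0,0.585,1,50.3,-21,-0.2,0,0,0.585,1,50.3,-21,-0.2,0,0,0.585,1]}' 40
python3 -c "
from h import *
go([619.4,-249.6,250],-.25)"
```

```text
clock: 0.77
position: [460.0, -392.3, 249.1]
orientation: [0.992, -0.125, -0.0, -0.0]
wrist_force: [0.1, -0.7, 1.1]
finger_gap: 85.3
grip_force: 0.0
shift cm [ 11.9024 -17.7778  -0.0943] turn [-0.0004  0.0006 -0.0004] pos [ 460.0356 -392.3401  249.0641] yaw -0.25 F [ 0.131  -0.7269  1.0548] gap 85.34430116836236 t 0.7667
```

```bash
python3 -m handwheel '{"increments":[11.5,-17.5,0,0,0,0,1,11.5,-17.5,0,0,0,0,1,11.5,-17.5,0,0,0,0,1,11.5,-17.5,0,0,0,0,1,11.5,-17.5,0,0,0,0,1,11.5,-17.5,0,0,0,0,1,11.5,-17.5,0,0,0,0,1,11.5,-17.5,0,0,0,0,1]}'
python3 - <<'E'
from h import *
import cv2
go([619.4,-249.6,250],-.25)
a,b=env.snapshot("top"),env.snapshot("side")
t=[cv2.resize(x,(400,300),interpolation=cv2.INTER_CUBIC) for x in(a[145:220,295:395],b[115:190,240:340])]
cv2.imwrite("pics/over.png",np.hstack(t)[:,:,::-1])
E
```

```text
clock: 1.43
position: [613.5, -252.9, 248.7]
orientation: [0.992, -0.124, -0.001, 0.0]
wrist_force: [-0.1, -0.4, -0.5]
finger_gap: 85.4
grip_force: 0.0
shift cm [ 0.4892 -0.4662 -0.1262] turn [0.0002 0.0015 0.0005] pos [ 613.5063 -252.9095  248.7458] yaw -0.25 F [-0.1383 -0.3502 -0.4689] gap 85.38649606266235 t 1.4333
```

View pics/over.png

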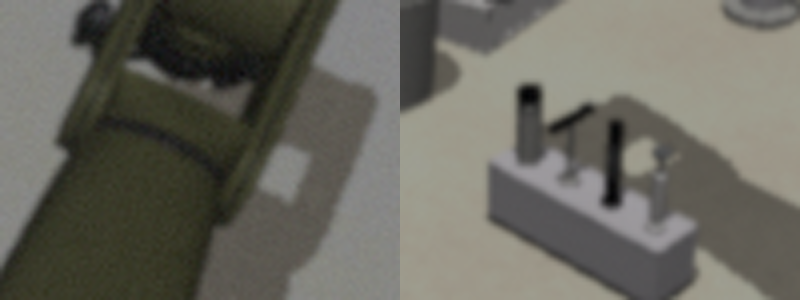

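The top view is now covered by the arm. The side view shows the stand untouched, with the gripper above the crop. I'll correct xy and descend.

```bash
python3 -m handwheel '{"increments":[0.5,-0.45,0,0,0,0,1,0.5,-0.45,0,0,0,0,1,0.5,-0.45,3,0,0,0,1,0.5,-0.45,6,0,0,0,1,0.5,-0.45,9,0,0,0,1,0.5,-0.45,9,0,0,0,1]}'
python3 - <<'E'
from h import *
go([619.4,-249.6,114],-.25)
E
```

```text
clock: 2.03
position: [615.6, -248.7, 151.8]
orientation: [0.992, -0.125, -0.006, -0.002]
wrist_force: [-1.2, 0.6, -1.0]
finger_gap: 85.5
grip_force: 0.0
shift cm [0.4358 0.0043 3.7707] turn [-0.0026  0.0123 -0.0013] pos [ 615.6139 -248.6864  151.7578] yaw -0.25 F [-1.1834  0.6341 -0.9712] gap 85.4596869643463 t 2.0333
```

```bash
python3 -m handwheel '{"increments":[0,0,0,0,0,0,1,0,0,0,0,0,0,1,0,0,0,0,0,0,1]}'
python3 - <<'E'
from h import *
go([619.4,-249.6,114],-.25)
E
```

```text
clock: 2.28
position: [621.2, -250.9, 162.8]
orientation: [0.992, -0.125, 0.002, 0.001]
wrist_force: [-0.4, -0.3, -0.2]
finger_gap: 85.3
grip_force: 0.0
shift cm [-0.2283 -0.0864  4.8833] turn [ 0.001  -0.0047 -0.0005] pos [ 621.1865 -250.8983  162.8439] yaw -0.25 F [-0.3648 -0.282  -0.1796] gap 85.2939052037459 t 2.2833
```

```bash
python3 -m handwheel '{"increments":[0,0,0,0,0,0,1,0,0,0,0,0,0,1,0,0,0,0,0,0,1,0,0,0,0,0,0,1]}'
python3 - <<'E'
from h import *
go([619.4,-249.6,114],-.25)
E
```

```text
clock: 2.62
position: [620.1, -250.0, 160.3]
orientation: [0.992, -0.125, 0.001, 0.0]
wrist_force: [0.0, 0.9, 0.3]
finger_gap: 85.9
grip_force: 0.0
shift cm [-0.0797 -0.0279  4.6346] turn [ 0.0003 -0.0011 -0.0001] pos [ 620.0564 -250.0437  160.3471] yaw -0.25 F [0.0297 0.8969 0.3459] gap 85.9201535759816 t 2.6167
```

```bash
python3 -m handwheel '{"increments":[-0.05,0,1,0,0,0,1,-0.05,0,2,0,0,0,1,-0.05,0,3,0,0,0,1,-0.05,0,4,0,0,0,1,-0.05,0,4.6,0,0,0,1,-0.05,0,4.6,0,0,0,1,-0.05,0,4.6,0,0,0,1,-0.05,0,4.6,0,0,0,1]}'
python3 -m handwheel '{"increments":[0,0,0,0,0,0,1,0,0,0,0,0,0,1,0,0,0,0,0,0,1,0,0,0,0,0,0,1,0,0,0,0,0,0,1]}'
python3 - <<'E'
from h import *
import cv2
go([619.4,-249.6,114],-.25)
b=env.snapshot("side");cv2.imwrite("side1_raw.png",b)
cv2.imwrite("pics/grasp.png",cv2.resize(b[75:195,240:400],(640,480),interpolation=cv2.INTER_CUBIC)[:,:,::-1])
E
```

```text
clock: 3.28
position: [619.6, -250.0, 113.8]
orientation: [0.992, -0.125, 0.0, 0.0]
wrist_force: [0.0, 0.4, 0.7]
finger_gap: 85.4
grip_force: 0.0
clock: 3.7
position: [619.4, -249.9, 113.8]
orientation: [0.992, -0.125, 0.0, 0.0]
wrist_force: [-0.2, 0.2, -0.2]
finger_gap: 85.4
grip_force: 0.0
shift cm [-0.0055 -0.0273 -0.019 ] turn [ 0.0001 -0.0004 -0.0002] pos [ 619.3852 -249.8784  113.8102] yaw -0.25 F [-0.2222  0.167  -0.2375] gap 85.39121567406985 t 3.7
```

View pics/grasp.png

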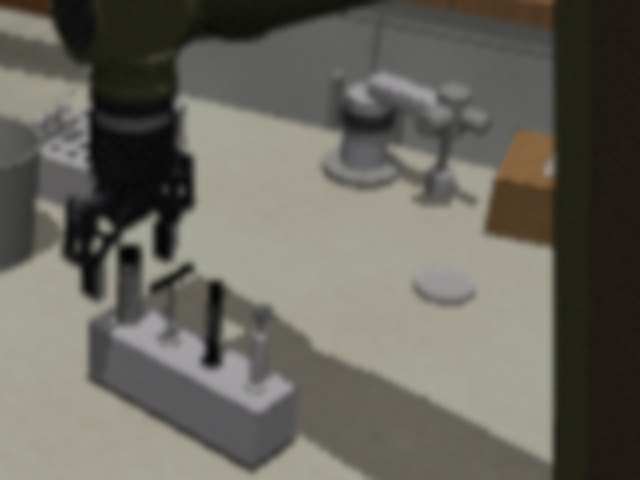

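The picture shows the logger at (130,285) centred between the open fingers, at (90,280) and (165,240). I'll close with 60 N.

```bash
python3 -m handwheel '{"increments":[0,0,0,0,0,0,0.2,0,0,0,0,0,0,0.2,0,0,0,0,0,0,0.2,0,0,0,0,0,0,0.2,0,0,0,0,0,0,0.2,0,0,0,0,0,0,0.2,0,0,0,0,0,0,0.2,0,0,0,0,0,0,0.2]}' 60
python3 -m handwheel '{"increments":[0,0,0,0,0,0,0.2,0,0,0,0,0,0,0.2,0,0,0,0,0,0,0.2,0,0,0,0,0,0,0.2]}'
python3 - <<'E'
from h import *
go([619.4,-249.6,114],-.25)
E
```

```text
clock: 4.42
position: [619.4, -249.9, 113.7]
orientation: [0.992, -0.125, 0.0, 0.0]
wrist_force: [0.7, 0.5, -0.1]
finger_gap: 23.0
grip_force: 58.7
clock: 4.75
position: [619.4, -249.9, 113.7]
orientation: [0.992, -0.125, 0.0, 0.0]
wrist_force: [-0.4, 0.6, 1.1]
finger_gap: 22.8
grip_force: 58.7
shift cm [-0.007  -0.0342 -0.0282] turn [ 0.0001 -0.0004 -0.0003] pos [ 619.3832 -249.9483  113.7184] yaw -0.25 F [-0.3636  0.6314  1.0697] gap 22.791818797041646 t 4.75
```

```bash
python3 -m handwheel '{"increments":[0,0,-1,0,0,0,0.2,0,0,-2,0,0,0,0.2,0,0,-4,0,0,0,0.2,0,0,-6,0,0,0,0.2,0,0,-8.5,0,0,0,0.2,0,0,-11,0,0,0,0.2,0,0,-13.5,0,0,0,0.2,0,0,-15,0,0,0,0.2]}'
python3 -m handwheel '{"increments":[0,0,-0.5,0,0,0,0.2,0,0,-0.5,0,0,0,0.2,0,0,-0.5,0,0,0,0.2,0,0,-0.5,0,0,0,0.2,0,0,-0.5,0,0,0,0.2,0,0,-0.5,0,0,0,0.2]}'
python3 - <<'E'
from h import *
go([560.4,187.9,265],.21)
E
```

```text
clock: 5.42
position: [620.2, -250.1, 268.3]
orientation: [0.992, -0.125, 0.002, 0.001]
wrist_force: [0.2, 0.0, -0.3]
finger_gap: 23.0
grip_force: 58.7
clock: 5.92
position: [618.7, -249.5, 266.5]
orientation: [0.992, -0.125, -0.001, -0.001]
wrist_force: [0.5, 0.6, -0.7]
finger_gap: 22.8
grip_force: 58.7
shift cm [-16.4806 -40.9372   0.2298] turn [-0.0014  0.0028 -0.4602] pos [ 618.7181 -249.5342  266.5272] yaw 0.21 F [ 0.458   0.5549 -0.7054] gap 22.843198342283436 t 5.9167
```

```bash
python3 -m handwheel '{"increments":[-0.7,-1.6,0,0,0,-0.02,0.2,-1.6,-4.1,0,0,0,-0.05,0.2,-3,-7.4,0,0,0,-0.1,0.2,-4.3,-10.6,0,0,0,-0.15,0.2,-5.6,-13.9,0,0,0,-0.2,0.2,-6.9,-17.2,0,0,0,-0.25,0.2,-8.2,-20.5,0,0,0,-0.3,0.2,-9.6,-23.7,0,0,0,-0.34,0.2]}'
python3 - <<'E'
from h import *
go([560.4,187.9,265],.21)
E
```

```text
clock: 6.58
position: [584.0, 6.0, 268.2]
orientation: [0.999, 0.046, -0.0, -0.0]
wrist_force: [-0.3, -0.2, -1.8]
finger_gap: 22.7
grip_force: 58.8
shift cm [ -0.6618 -18.3344   0.3261] turn [-0.0006  0.0004 -0.1171] pos [584.0056   5.9599 268.1571] yaw 0.21 F [-0.2962 -0.1502 -1.7549] gap 22.653484094959765 t 6.5833
```

```bash
python3 -m handwheel '{"increments":[-0.1,-2.5,0.2,0,0,-0.02,0.2,-0.2,-5.5,0.2,0,0,-0.05,0.2,-0.4,-9,0.2,0,0,-0.08,0.2,-0.5,-12,0.2,0,0,-0.1,0.2,-0.6,-15,0.2,0,0,-0.117,0.2,-0.6,-17,0.2,0,0,-0.117,0.2,-0.6,-17.8,0.2,0,0,-0.117,0.2,-0.6,-17.8,0.2,0,0,-0.117,0.2]}'
python3 -m handwheel '{"increments":[0,0,0,0,0,0,0.2,0,0,0,0,0,0,0.2,0,0,0,0,0,0,0.2,0,0,0,0,0,0,0.2,0,0,0,0,0,0,0.2,0,0,0,0,0,0,0.2,0,0,0,0,0,0,0.2,0,0,0,0,0,0,0.2]}'
python3 - <<'E'
from h import *
go([560.4,187.9,225],.21)
E
```

```text
clock: 7.25
position: [562.2, 182.1, 266.2]
orientation: [0.994, 0.105, -0.0, -0.0]
wrist_force: [-0.7, -0.6, -1.0]
finger_gap: 23.1
grip_force: 58.9
clock: 7.92
position: [563.1, 180.1, 266.6]
orientation: [0.995, 0.103, 0.0, 0.0]
wrist_force: [-0.4, -0.5, -1.1]
finger_gap: 22.8
grip_force: 58.9
shift cm [-0.1023 -0.8176  4.1558] turn [ 0.     -0.     -0.0035] pos [563.0767 180.1083 266.5577] yaw 0.21 F [-0.4034 -0.5293 -1.0638] gap 22.793429886723224 t 7.9167
```

```bash
python3 -m handwheel '{"increments":[-0.1,-0.8,0.5,0,0,0,0.2,-0.1,-0.8,1.5,0,0,0,0.2,-0.1,-0.8,2.5,0,0,0,0.2,-0.1,-0.8,3.5,0,0,0,0.2,-0.1,-0.8,4.5,0,0,0,0.2,-0.1,-0.8,5.5,0,0,0,0.2,-0.1,-0.8,6.1,0,0,0,0.2,-0.1,-0.8,6.5,0,0,0,0.2]}'
python3 -m handwheel '{"increments":[0,0,0,0,0,0,0.2,0,0,0,0,0,0,0.2,0,0,0,0,0,0,0.2,0,0,0,0,0,0,0.2,0,0,0,0,0,0,0.2,0,0,0,0,0,0,0.2,0,0,0,0,0,0,0.2,0,0,0,0,0,0,0.2]}'
python3 - <<'E'
from h import *
import cv2
go([560.4,187.9,200],.21)
p=env.observe()["position"]
a,b=env.snapshot("top"),env.snapshot("side")
cv2.imwrite("t2.png",a[:,:,::-1]);cv2.imwrite("s2.png",b[:,:,::-1])
t=[cv2.resize(x,(400,600),interpolation=cv2.INTER_CUBIC) for x in(a[150:210,180:220],b[175:235,195:235])]
cv2.imwrite("pics/overwell.png",cv2.convertScaleAbs(np.hstack(t)[:,:,::-1],alpha=1.4))
for z in(66+0,): pass
print("expected tip",[proj(n,[p[0],p[1],p[2]-92]) for n in("top","side")],"well",[proj(n,[560.4,187.9,95]) for n in("top","side")])
E
```

```text
clock: 8.58
position: [559.8, 187.7, 199.7]
orientation: [0.995, 0.103, -0.001, 0.0]
wrist_force: [0.4, 0.1, -0.5]
finger_gap: 23.1
grip_force: 58.9
clock: 9.25
position: [560.5, 188.0, 201.7]
orientation: [0.995, 0.103, 0.0, -0.0]
wrist_force: [0.2, 0.3, -0.9]
finger_gap: 22.5
grip_force: 58.9
shift cm [-0.0065  0.0038  0.1717] turn [-0.     -0.0003 -0.0032] pos [560.4549 187.9504 201.7171] yaw 0.21 F [ 0.2055  0.3322 -0.8579] gap 22.536100654637995 t 9.25
expected tip [array([196.954 , 185.5789]), array([214.9709, 224.1021])] well [array([197.591 , 186.2309]), array([215.4115, 227.8759])]
```

View pics/overwell.png

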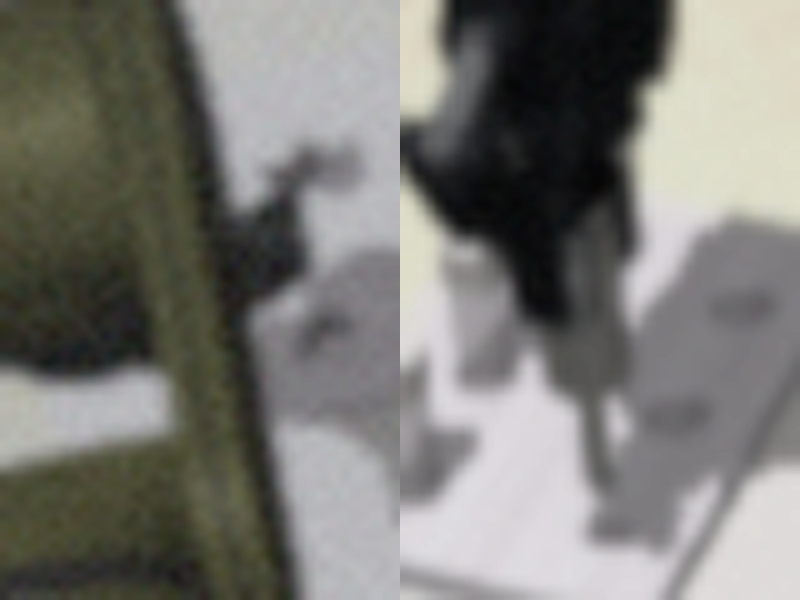

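The side crop shows the stem tip at (600,490), which is raw (215.0,223.6). That is within about 0.4 px of the expected tip. Lowering gently while watching force.

```bash
python3 -m handwheel '{"increments":[0,0,0.3,0,0,0,0.2,0,0,0.6,0,0,0,0.2,0,0,0.9,0,0,0,0.2,0,0,1.2,0,0,0,0.2,0,0,1.5,0,0,0,0.2,0,0,1.7,0,0,0,0.2,0,0,1.8,0,0,0,0.2,0,0,1.8,0,0,0,0.2]}'
python3 - <<'E'
from h import *
go([560.4,187.9,141],.21)
p=env.observe()["position"]
print([proj("side",[p[0],p[1],p[2]+d]) for d in(-2-12,-48,-92)])
E
```

```text
clock: 10.02
position: [560.2, 187.9, 183.1]
orientation: [0.995, 0.103, -0.0, 0.0]
wrist_force: [-0.3, -0.1, -1.5]
finger_gap: 23.0
grip_force: 58.9
shift cm [0.0213 0.0018 4.2086] turn [ 0.      0.0007 -0.0032] pos [560.2165 187.8812 183.0864] yaw 0.21 F [-0.296  -0.0866 -1.5312] gap 22.97093367358693 t 10.0167
[array([213.3086, 208.1515]), array([214.325 , 217.4409]), array([215.5776, 228.8884])]
```

```bash
python3 -m handwheel '{"increments":[0,0,0.2,0,0,0,0.2,0,0,0.4,0,0,0,0.2,0,0,0.6,0,0,0,0.2,0,0,0.8,0,0,0,0.2,0,0,1,0,0,0,0.2,0,0,1,0,0,0,0.2]}'
python3 - <<'E'
from h import *
go([560.4,187.9,143],.21)
E
```

```text
clock: 10.52
position: [560.1, 187.8, 172.9]
orientation: [0.995, 0.103, -0.001, 0.0]
wrist_force: [-0.5, -0.3, -1.0]
finger_gap: 22.8
grip_force: 58.9
shift cm [ 0.0352 -0.0007  2.9851] turn [ 0.      0.001  -0.0032] pos [560.0866 187.8282 172.851 ] yaw 0.21 F [-0.5172 -0.2849 -0.9766] gap 22.82436481540521 t 10.5167
```

Stem is in the well by about 14 mm with no contact force. Continuing to near the bottom.

```bash
python3 -m handwheel '{"increments":[0,0,0.4,0,0,0,0.2,0,0,0.8,0,0,0,0.2,0,0,1.2,0,0,0,0.2,0,0,1.6,0,0,0,0.2,0,0,2,0,0,0,0.2,0,0,2.4,0,0,0,0.2,0,0,2.6,0,0,0,0.2,0,0,2.6,0,0,0,0.2]}'
python3 -m handwheel '{"increments":[0,0,0.1,0,0,0,0.2,0,0,0.1,0,0,0,0.2,0,0,0.1,0,0,0,0.2,0,0,0.1,0,0,0,0.2,0,0,0.1,0,0,0,0.2]}'
python3 - <<'E'
from h import *
go([560.4,187.9,143],.21)
E
```

```text
clock: 11.18
position: [560.0, 187.8, 146.6]
orientation: [0.995, 0.103, -0.001, 0.0]
wrist_force: [-0.0, -0.7, -1.5]
finger_gap: 22.7
grip_force: 58.9
clock: 11.6
position: [560.5, 188.0, 146.8]
orientation: [0.995, 0.103, 0.0, -0.0]
wrist_force: [-0.0, -0.5, -1.1]
finger_gap: 22.6
grip_force: 58.9
shift cm [-0.0155  0.004   0.3807] turn [-0.     -0.0005 -0.0032] pos [560.5419 187.9706 146.8066] yaw 0.21 F [-0.0241 -0.5204 -1.105 ] gap 22.59881269637324 t 11.6
```

```bash
python3 -m handwheel '{"increments":[0,0,0.1,0,0,0,0.2,0,0,0.2,0,0,0,0.2,0,0,0.3,0,0,0,0.2,0,0,0.38,0,0,0,0.2,0,0,0.38,0,0,0,0.2,0,0,0.38,0,0,0,0.2,0,0,0.38,0,0,0,0.2,0,0,0.38,0,0,0,0.2]}'
python3 - <<'E'
from h import *
go([560.4,187.9,142.7],.21)
E
```

```text
clock: 12.27
position: [560.4, 187.9, 142.7]
orientation: [0.995, 0.103, -0.0, -0.0]
wrist_force: [-0.9, -0.2, -2.0]
finger_gap: 22.7
grip_force: 59.0
shift cm [ 0.0018  0.0022 -0.0022] turn [-0.      0.0001 -0.0032] pos [560.3778 187.9176 142.6777] yaw 0.21 F [-0.8546 -0.189  -1.9904] gap 22.67918791722465 t 12.2667
```

```bash
python3 -m handwheel '{"increments":[0,0,0.05,0,0,0,0.2,0,0,0.1,0,0,0,0.2,0,0,0.1,0,0,0,0.2,0,0,0.1,0,0,0,0.2,0,0,0.1,0,0,0,0.2]}'

```

```text
clock: 12.68
position: [560.5, 188.0, 142.6]
orientation: [0.995, 0.103, 0.0, -0.0]
wrist_force: [-1.8, -1.2, 5.0]
finger_gap: 22.7
grip_force: 59.1
```

Contact is about 6 N at exactly the predicted height, so the logger is home. Releasing and retreating.

```bash
python3 -m handwheel '{"increments":[0,0,-0.05,0,0,0,0.35,0,0,-0.05,0,0,0,0.4,0,0,-0.05,0,0,0,0.6,0,0,-0.05,0,0,0,1,0,0,-0.05,0,0,0,1,0,0,-0.05,0,0,0,1,0,0,-0.05,0,0,0,1,0,0,-0.05,0,0,0,1]}'
python3 -m handwheel '{"increments":[0,0,-1,0,0,0,1,0,0,-2.5,0,0,0,1,0,0,-5,0,0,0,1,0,0,-8,0,0,0,1,0,0,-10.5,0,0,0,1,0,0,-12,0,0,0,1,0,0,-12.5,0,0,0,1,0,0,-12.5,0,0,0,1]}'
python3 - <<'E'
from h import *
go([522.5,-225.1,265],-.25)
E
```

```text
clock: 13.35
position: [560.4, 187.9, 142.2]
orientation: [0.995, 0.103, -0.0, 0.0]
wrist_force: [-0.0, -0.0, -0.3]
finger_gap: 85.5
grip_force: 0.0
clock: 14.02
position: [561.3, 188.1, 269.9]
orientation: [0.995, 0.103, 0.002, -0.0]
wrist_force: [-0.7, -0.5, -0.8]
finger_gap: 85.4
grip_force: 0.0
shift cm [-12.279   39.6474   0.4338] turn [-0.0011 -0.0042  0.4568] pos [561.2517 188.1333 269.9047] yaw -0.25 F [-0.7005 -0.4549 -0.849 ] gap 85.38353422086892 t 14.0167
```

```bash
python3 -m handwheel '{"increments":[-0.5,1.6,0,0,0,0.03,1,-1.5,4.8,0,0,0,0.08,1,-2.5,8.2,0,0,0,0.13,1,-3.6,11.6,0,0,0,0.18,1,-4.6,15,0,0,0,0.24,1,-5.7,18.4,0,0,0,0.3,1,-6.7,21.8,0,0,0,0.36,1,-7.8,25.2,0,0,0,0.4,1]}'
python3 - <<'E'
from h import *
import cv2
go([522.5,-225.1,265],-.25)
b=env.snapshot("side")
cv2.imwrite("pics/placed.png",cv2.resize(b[145:235,195:315],(800,600),interpolation=cv2.INTER_CUBIC)[:,:,::-1])
print(proj("side",[560.4,187.9,95]),proj("side",[560.4,187.9,171]))
E
```

```text
clock: 14.68
position: [534.5, -76.1, 265.2]
orientation: [0.995, -0.098, -0.001, -0.0]
wrist_force: [0.4, -0.6, 1.1]
finger_gap: 85.5
grip_force: 0.0
shift cm [ 1.7165 14.8482  0.0099] turn [-0.0001  0.003   0.0543] pos [534.5385 -76.1152 265.1772] yaw -0.25 F [ 0.395  -0.6425  1.0673] gap 85.52645120738515 t 14.6833
[215.4115 227.8759] [213.1899 207.5976]
```

View pics/placed.png

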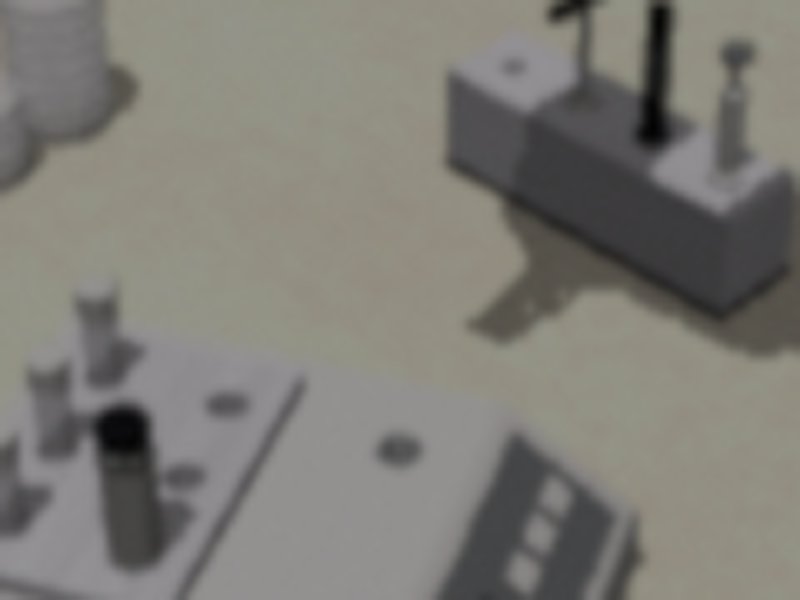

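The logger stands upright in the well, base at (135,560) and cap at (123,420), matching the prediction. The tubes are undisturbed. Next, the stylus.

```bash
python3 -m handwheel '{"increments":[0.4,3.5,0,0,0,0.02,1,0.8,7,0,0,0,0.04,1,1.2,10,0,0,0,0.054,1,1.5,12.5,0,0,0,0.054,1,1.6,14,0,0,0,0.054,1,1.6,14,0,0,0,0.054,1,1.6,14,0,0,0,0.054,1,1.6,14,0,0,0,0.054,1]}'
python3 -m handwheel '{"increments":[0,0,0,0,0,0,1,0,0,0,0,0,0,1,0,0,0,0,0,0,1,0,0,0,0,0,0,1,0,0,0,0,0,0,1,0,0,0,0,0,0,1,0,0,0,0,0,0,1,0,0,0,0,0,0,1]}'
python3 - <<'E'
from h import *
go([522.5,-225.1,109],-.25)
E
```

```text
clock: 15.4
position: [524.3, -214.3, 266.0]
orientation: [0.992, -0.123, -0.001, -0.001]
wrist_force: [0.9, -0.4, 0.9]
finger_gap: 85.8
grip_force: 0.0
clock: 16.07
position: [524.6, -215.2, 267.3]
orientation: [0.992, -0.123, 0.0, 0.0]
wrist_force: [-0.6, 0.1, 0.3]
finger_gap: 85.5
grip_force: 0.0
shift cm [ 0.0352  1.0142 15.8271] turn [ 0.     -0.0001  0.0028] pos [ 524.6318 -215.1775  267.2712] yaw -0.25 F [-0.6436  0.1455  0.335 ] gap 85.47275270137544 t 16.0667
```

```bash
python3 -m handwheel '{"increments":[0.04,1,0.8,0,0,0.003,1,0.04,1,2.5,0,0,0.003,1,0.04,1,4.5,0,0,0.003,1,0.04,1,6.5,0,0,0.003,1,0.04,1,8,0,0,0.003,1,0.04,1,9,0,0,0.003,1,0.04,1,9.5,0,0,0.003,1,0.04,1,9.5,0,0,0.003,1]}'
python3 -m handwheel '{"increments":[0,0,0,0,0,0,1,0,0,0,0,0,0,1,0,0,0,0,0,0,1,0,0,0,0,0,0,1,0,0,0,0,0,0,1,0,0,0,0,0,0,1]}'
python3 - <<'E'
from h import *
go([522.5,-225.1,109],-.25)
E
```

```text
clock: 16.73
position: [521.8, -225.0, 170.7]
orientation: [0.992, -0.125, -0.001, -0.0]
wrist_force: [0.3, 0.0, -0.0]
finger_gap: 85.1
grip_force: 0.0
clock: 17.23
position: [522.8, -225.0, 172.7]
orientation: [0.992, -0.125, 0.0, 0.0]
wrist_force: [0.1, -0.1, 0.0]
finger_gap: 85.2
grip_force: 0.0
shift cm [-0.0279  0.0135  6.3676] turn [ 0.0002 -0.0007 -0.0001] pos [ 522.7615 -225.0173  172.676 ] yaw -0.25 F [ 0.0807 -0.0958  0.0094] gap 85.1647592106895 t 17.2333
```

```bash
python3 -m handwheel '{"increments":[0,0,0.7,0,0,0,1,0,0,1.6,0,0,0,1,0,0,2.8,0,0,0,1,0,0,4,0,0,0,1,0,0,5,0,0,0,1,0,0,5.8,0,0,0,1,0,0,6.3,0,0,0,1,0,0,6.3,0,0,0,1]}'
python3 -m handwheel '{"increments":[0,0,0,0,0,0,1,0,0,0,0,0,0,1,0,0,0,0,0,0,1,0,0,0,0,0,0,1,0,0,0,0,0,0,1,0,0,0,0,0,0,1]}'
python3 - <<'E'
from h import *
go([522.5,-225.1,109],-.25)
E
```

```text
clock: 17.9
position: [521.6, -224.5, 107.2]
orientation: [0.992, -0.125, -0.001, -0.001]
wrist_force: [-0.3, 0.7, 0.5]
finger_gap: 85.4
grip_force: 0.0
clock: 18.4
position: [522.8, -225.1, 109.7]
orientation: [0.992, -0.125, 0.0, 0.0]
wrist_force: [0.3, -1.2, 0.1]
finger_gap: 85.1
grip_force: 0.0
shift cm [-0.0237  0.0103  0.0661] turn [ 0.0002 -0.0007 -0.0002] pos [ 522.7551 -225.0586  109.6615] yaw -0.25 F [ 0.3305 -1.1991  0.0986] gap 85.13092403239192 t 18.4
```

```bash
python3 -m handwheel '{"increments":[0,0,0,0,0,0,0.05,0,0,0,0,0,0,0.05,0,0,0,0,0,0,0.05,0,0,0,0,0,0,0.05,0,0,0,0,0,0,0.05,0,0,0,0,0,0,0.05,0,0,0,0,0,0,0.05,0,0,0,0,0,0,0.05]}' 80
python3 -m handwheel '{"increments":[0,0,0,0,0,0,0.05,0,0,0,0,0,0,0.05,0,0,0,0,0,0,0.05,0,0,0,0,0,0,0.05]}'
python3 - <<'E'
from h import *
go([522.5,-225.1,109],-.25)
E
```

```text
clock: 19.07
position: [522.7, -225.0, 109.4]
orientation: [0.992, -0.125, 0.0, 0.0]
wrist_force: [-0.2, 0.7, 0.8]
finger_gap: 12.1
grip_force: 77.8
clock: 19.4
position: [522.7, -225.0, 109.4]
orientation: [0.992, -0.125, 0.0, 0.0]
wrist_force: [-0.4, 0.1, 1.1]
finger_gap: 12.3
grip_force: 77.9
shift cm [-0.0142  0.0091  0.0353] turn [ 0.0001 -0.0002 -0.0002] pos [ 522.6604 -225.0468  109.3531] yaw -0.25 F [-0.4174  0.0679  1.1029] gap 12.277178104285618 t 19.4
```

```bash
python3 -m handwheel '{"increments":[0,0,-1,0,0,0,0.05,0,0,-2,0,0,0,0.05,0,0,-4,0,0,0,0.05,0,0,-6,0,0,0,0.05,0,0,-8.5,0,0,0,0.05,0,0,-11,0,0,0,0.05,0,0,-13.5,0,0,0,0.05,0,0,-15,0,0,0,0.05]}'
python3 -m handwheel '{"increments":[0,0,-0.5,0,0,0,0.05,0,0,-0.5,0,0,0,0.05,0,0,-0.5,0,0,0,0.05,0,0,-0.5,0,0,0,0.05,0,0,-0.5,0,0,0,0.05,0,0,-0.5,0,0,0,0.05]}'
python3 - <<'E'
from h import *
go([504.5,68.3,265],.21)
E
```

```text
clock: 20.07
position: [523.5, -225.4, 264.0]
orientation: [0.992, -0.125, 0.003, 0.001]
wrist_force: [-0.4, 0.3, 0.8]
finger_gap: 12.1
grip_force: 77.9
clock: 20.57
position: [522.0, -224.7, 262.6]
orientation: [0.992, -0.125, -0.001, -0.0]
wrist_force: [0.4, 0.3, -0.3]
finger_gap: 12.4
grip_force: 77.9
shift cm [ -8.9537 -27.9506  -0.1955] turn [-0.0012  0.0024 -0.4602] pos [ 522.0451 -224.6693  262.6289] yaw 0.21 F [ 0.4418  0.2874 -0.2832] gap 12.424012126393997 t 20.5667
```

```bash
python3 -m handwheel '{"increments":[-0.5,-1.5,0,0,0,-0.03,0.05,-1.4,-4.5,0,0,0,-0.09,0.05,-2.4,-7.5,0,0,0,-0.16,0.05,-3.4,-10.5,0,0,0,-0.23,0.05,-4.3,-13.5,0,0,0,-0.3,0.05,-5.3,-16.5,0,0,0,-0.37,0.05,-6.2,-19.5,0,0,0,-0.42,0.05,-7.2,-22.5,0,0,0,-0.46,0.05]}'
python3 -m handwheel '{"increments":[0,-2,0,0,0,0,0.05,0,-3.5,0,0,0,0,0.05,0,-4.5,0,0,0,0,0.05,0,-5,0,0,0,0,0.05,0,-5,0,0,0,0,0.05,0,-5,0,0,0,0,0.05,0,-5,0,0,0,0,0.05,0,-5,0,0,0,0,0.05]}'
python3 -m handwheel '{"increments":[0,0,0,0,0,0,0.05,0,0,0,0,0,0,0.05,0,0,0,0,0,0,0.05,0,0,0,0,0,0,0.05,0,0,0,0,0,0,0.05]}'
python3 - <<'E'
from h import *
go([504.5,68.3,200],.21)
E
```

```text
clock: 21.23
position: [507.7, 13.0, 263.9]
orientation: [0.994, 0.106, -0.0, -0.0]
wrist_force: [1.0, 0.8, -0.9]
finger_gap: 12.5
grip_force: 78.0
clock: 21.9
position: [498.3, 59.0, 264.2]
orientation: [0.995, 0.104, -0.0, 0.0]
wrist_force: [-0.2, -0.5, 0.1]
finger_gap: 12.1
grip_force: 78.0
clock: 22.32
position: [498.1, 59.6, 264.2]
orientation: [0.995, 0.105, -0.0, 0.0]
wrist_force: [0.3, 0.7, 0.4]
finger_gap: 12.4
grip_force: 78.0
shift cm [ 0.8035 -0.7165  6.4226] turn [-0.      0.0001 -0.0004] pos [498.1359  59.6208 264.2263] yaw 0.21 F [0.3189 0.7442 0.395 ] gap 12.36760647870805 t 22.3167
```

```bash
python3 -m handwheel '{"increments":[0.4,-0.35,0.5,0,0,0,0.05,0.8,-0.7,1.5,0,0,0,0.05,0.8,-0.7,2.5,0,0,0,0.05,0.8,-0.7,3.5,0,0,0,0.05,0.8,-0.7,4.5,0,0,0,0.05,0.8,-0.7,5.5,0,0,0,0.05,0.8,-0.7,6.1,0,0,0,0.05,0.8,-0.7,6.3,0,0,0,0.05]}'
python3 -m handwheel '{"increments":[0,0,0,0,0,0,0.05,0,0,0,0,0,0,0.05,0,0,0,0,0,0,0.05,0,0,0,0,0,0,0.05,0,0,0,0,0,0,0.05,0,0,0,0,0,0,0.05,0,0,0,0,0,0,0.05,0,0,0,0,0,0,0.05]}'
python3 - <<'E'
from h import *
import cv2
go([504.5,68.3,200],.21)
p=env.observe()["position"]
b=env.snapshot("side")
cv2.imwrite("pics/overap.png",cv2.convertScaleAbs(cv2.resize(b[170:230,215:295],(800,600),interpolation=cv2.INTER_CUBIC)[:,:,::-1],alpha=1.4))
print([proj("side",[p[0],p[1],p[2]+d]) for d in(-103.4,-43.4)],proj("side",[504.5,68.3,85]))
E
```

```text
clock: 22.98
position: [503.5, 68.2, 199.1]
orientation: [0.995, 0.105, -0.002, -0.0]
wrist_force: [-0.4, 0.1, -0.0]
finger_gap: 12.1
grip_force: 77.9
clock: 23.65
position: [504.5, 68.3, 201.4]
orientation: [0.995, 0.105, 0.0, -0.0]
wrist_force: [-0.8, 0.4, -1.2]
finger_gap: 12.2
grip_force: 77.9
shift cm [-0.0025 -0.0036  0.1373] turn [ 0.     -0.0002 -0.0002] pos [504.5317  68.2701 201.3726] yaw 0.21 F [-0.784   0.4225 -1.1747] gap 12.190650659307641 t 23.65
[array([254.4763, 208.9687]), array([254.2457, 193.2388])] [254.5281 212.2355]
```

View pics/overap.png

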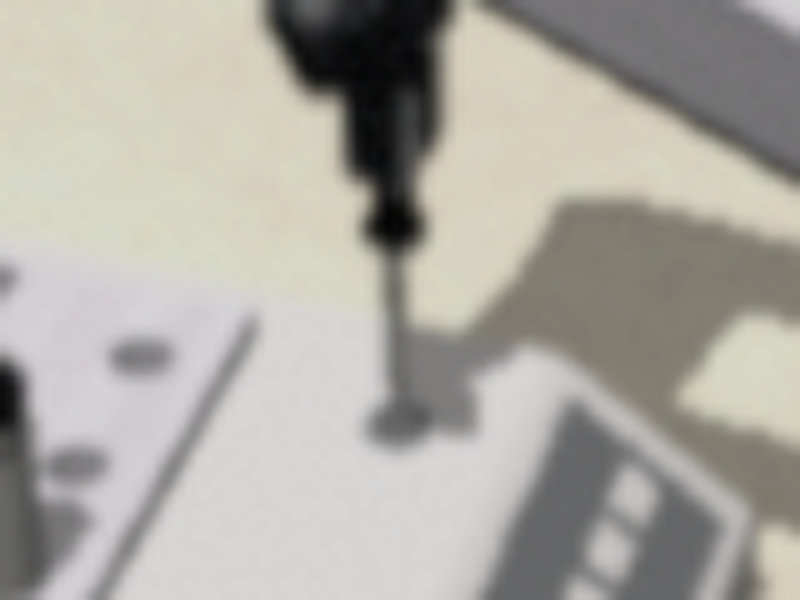

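The picture shows the tip at (399,395) straight above the aperture at (398,425), so it's aligned. Lowering into it.

```bash
python3 -m handwheel '{"increments":[0,0,0.3,0,0,0,0.05,0,0,0.7,0,0,0,0.05,0,0,1.1,0,0,0,0.05,0,0,1.5,0,0,0,0.05,0,0,1.8,0,0,0,0.05,0,0,2,0,0,0,0.05,0,0,2.1,0,0,0,0.05,0,0,2.1,0,0,0,0.05]}'
python3 -m handwheel '{"increments":[0,0,0,0,0,0,0.05,0,0,0,0,0,0,0.05,0,0,0,0,0,0,0.05,0,0,0,0,0,0,0.05,0,0,0,0,0,0,0.05]}'
python3 - <<'E'
from h import *
go([504.5,68.3,169.4],.21)
E
```

```text
clock: 24.37
position: [504.3, 68.3, 179.9]
orientation: [0.995, 0.105, -0.0, -0.0]
wrist_force: [1.2, 1.0, -1.3]
finger_gap: 12.6
grip_force: 77.9
clock: 24.78
position: [504.5, 68.3, 180.4]
orientation: [0.995, 0.105, 0.0, 0.0]
wrist_force: [-0.0, 0.2, -0.5]
finger_gap: 12.1
grip_force: 77.9
shift cm [-0.0041 -0.0047  1.1017] turn [ 0.     -0.0003 -0.0002] pos [504.5465  68.2619 180.4171] yaw 0.21 F [-0.0032  0.1672 -0.4655] gap 12.115802821969439 t 24.7833
```

Tip is 8 mm below the deck with no contact. Pressing slowly.

```bash
python3 -m handwheel '{"increments":[0,0,0.2,0,0,0,0.05,0,0,0.4,0,0,0,0.05,0,0,0.6,0,0,0,0.05,0,0,0.7,0,0,0,0.05,0,0,0.8,0,0,0,0.05,0,0,0.8,0,0,0,0.05,0,0,0.8,0,0,0,0.05,0,0,0.8,0,0,0,0.05]}'
python3 -m handwheel '{"increments":[0,0,0.1,0,0,0,0.05,0,0,0.2,0,0,0,0.05,0,0,0.3,0,0,0,0.05,0,0,0.3,0,0,0,0.05,0,0,0.3,0,0,0,0.05,0,0,0.3,0,0,0,0.05,0,0,0.3,0,0,0,0.05]}'

```

```text
clock: 25.45
position: [504.6, 68.3, 172.6]
orientation: [0.995, 0.105, 0.0, -0.0]
wrist_force: [-1.0, -0.2, 2.0]
finger_gap: 11.9
grip_force: 78.0
clock: 26.03
position: [504.6, 68.3, 169.5]
orientation: [0.995, 0.105, 0.0, -0.0]
wrist_force: [-0.3, 0.5, 5.0]
finger_gap: 12.1
grip_force: 78.0
```

```bash
python3 -m handwheel '{"increments":[0,0,0.05,0,0,0,0.05,0,0,0.1,0,0,0,0.05,0,0,0.15,0,0,0,0.05,0,0,0.15,0,0,0,0.05,0,0,0.15,0,0,0,0.05,0,0,0.15,0,0,0,0.05]}'

```

```text
clock: 26.53
position: [505.0, 68.3, 169.0]
orientation: [0.995, 0.105, 0.001, -0.0]
wrist_force: [-2.1, 0.6, 9.0]
finger_gap: 12.1
grip_force: 78.3
```

```bash
python3 -m handwheel '{"increments":[0,0,0.05,0,0,0,0.05,0,0,0.1,0,0,0,0.05,0,0,0.1,0,0,0,0.05,0,0,0.1,0,0,0,0.05,0,0,0.1,0,0,0,0.05]}'
python3 -m handwheel '{"increments":[0,0,0,0,0,0,0.05,0,0,0,0,0,0,0.05,0,0,0,0,0,0,0.05,0,0,0,0,0,0,0.05,0,0,0,0,0,0,0.05,0,0,0,0,0,0,0.05,0,0,0,0,0,0,0.05,0,0,0,0,0,0,0.05]}'
python3 - <<'E'
from h import *
import cv2
b=env.snapshot("side")
cv2.imwrite("pics/final.png",cv2.resize(b[125:245,175:335],(800,600),interpolation=cv2.INTER_CUBIC)[:,:,::-1])
E
```

```text
clock: 26.95
position: [505.3, 68.4, 168.9]
orientation: [0.995, 0.105, 0.001, 0.0]
wrist_force: [-4.1, 0.2, 12.0]
finger_gap: 12.2
grip_force: 78.7
clock: 27.62
position: [505.3, 68.4, 168.9]
orientation: [0.995, 0.105, 0.001, 0.0]
wrist_force: [-3.6, -0.1, 12.4]
finger_gap: 12.0
grip_force: 78.7
```

View pics/final.png

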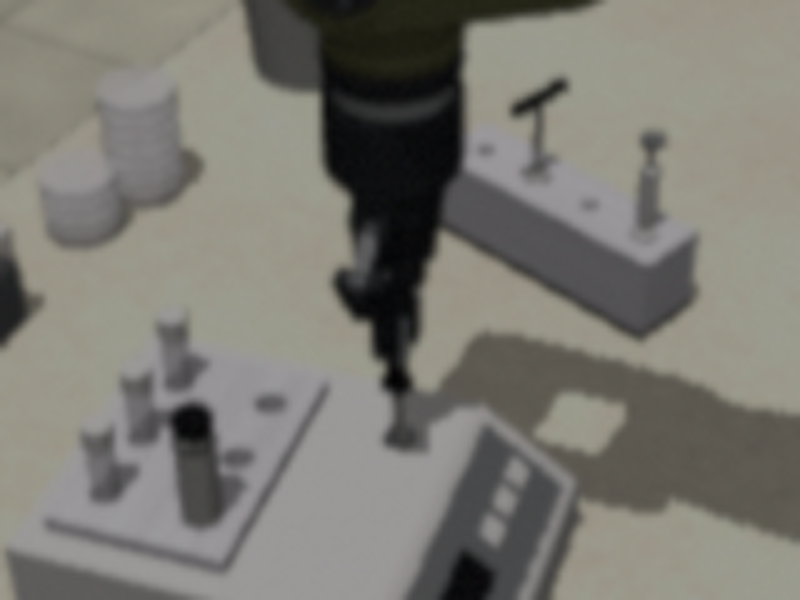

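The stylus tip is in the aperture at (402,435), pushing against the stop with a steady 12 N. The logger is seated at (200,470), and the tubes, hex driver and denuder are in place. Handing in.

```bash
python3 -c "
from station import env
print(env.close_job())"
```

```text
the job is handed in; nothing more can be done
None
```

The logger is fully home in the thermometer well and released, and the stylus, still gripped, was pressing the calibration button onto its hard stop with a steady 12 N when I handed the job in at about 28 s; no verdict came back.

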